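Clip the shower cap case into the ratchet clip rail

ROBOT

A 6-joint arm with a two-finger parallel gripper is mounted at the origin on the work surface. World frame = base frame: x ahead of the robot, y to its left, z up, the work surface at z = 0. Lengths are in m, angles in degrees, forces in N, time in s.
With the tool pointing down it reaches from about 0.4 to 0.825 m from the base axis. Payload 7 kg.
Tool frame: the origin (TCP) lies at the very end of the fingers, on their centre line; the grasp point (between the pads) lies 19 mm behind it; x points along the fingers, z is the direction in which the jaws open and shut, and the axes are right-handed (so a half turn about x gives the same grasp; the last joint's range is limited). The gripper opens to 88 mm and grips with 3 to 60 N. Pads are 19 mm wide; open, the fingers measure 130 mm over their backs; the gripper's body (78 mm by 193 mm) begins 47 mm behind the grasp point.
Start: joints at [91.851, 20.546, 0.682, 0, -70.136, -16.507], TCP at [0.171, 0.653, 0.227] pointing down, gripper open.
Joint ranges: [-176.03, 176.03], [-82.01, 121.73], [-58.28, 71.71], [-173.87, 95.51], [-174.79, -0.11], [-173.66, 173.66]. Speed limits (degrees/s): [136.94, 136.94, 172.46, 180, 180, 180].

INTERFACE

Orientations are given as [roll, pitch, yaw] about the fixed x, y, z axes, in that order (R = Rz(yaw) Ry(pitch) Rx(roll)).
In Python, from plant import sensors, cams, workorder gives the robot as it stands. The module is installed in compiled form; this text tells all that it offers.
- The arm moves only by the shell command python3 -m handwheel 'ROWS' [OPENING] [FORCE]. ROWS is JSON, one flat list of numbers, 4 for each row, row after row: the shift along the tool's x, y, z in cm, then the turn about the tool's x in degrees. A call has exactly 10 rows; each row is the pose to reach, as a shift and turn from the pose commanded when the call began, along the tool's axes at that moment; what a row does not reach only later rows make up. A row lasts 1/8 s, in which the tool goes at most 62.5 mm and 10.7 degrees, less where a joint would pass 70% of its speed; a pose out of reach is approached as far as the arm can. A call with a gripper value outside its range is refused whole. OPENING is the finger opening in cm, from 0 to 8.76, set as the call begins (- or left out, the last holds). The fingers move at their own pace and stop on an object; FORCE is the grip in N (left out, the last holds). Time passes only in rows, so rows that repeat a pose let the fingers close, or fill a call up. It gives the time, the measured TCP pose, the force and the opening at its end, in the units of the state.
- sensors.get_state(): the state, without advancing time (a new reading comes with each control period).
- cams.capture(name): name is "scene" or "top" or "wrist"; returns a dict with "image" (420x560x3 uint8, red, green, blue), "fov_y" (degrees; the focal length in pixels is half the picture's height over the tangent of half this angle, whatever the lens; pixels are square), "cx", "cy" (the principal point, pixels), "xyz" and "rotation" of the camera in the world. Camera axes: x right, y down, z forward; pixel columns grow to the right and rows downward; lengths in m; the calibration is good to about 2 mm. A picture is of the moment at which its call begins. There is no depth.
- workorder.close_job(): hands the job in, once; it reports no verdict.
The state is a dict: "time_s": time; "joints": joint angles; "qd": joint speeds; "joint_torque": joint torques, N m; "tcp_pos": TCP position; "eef_rot": TCP orientation; "contact_force": force on the tool from outside, world axes, zero at the start; "moment": the same for the moment, N m; "gripper_width": finger opening in m.
Only numpy, scipy, OpenCV 4.12 (cv2) and the standard library are available. Lean on these libraries where they do the work, as an engineer would, in place of code of your own. Each camera call takes 0.05 s, during which the arm holds its last target.

TASK

Pull up the red lever of the white clip rail until it locks in its last (highest) notch and let go, so that the jaw stays fully open; then take the blue shower cap case out of the wooden organiser and stand it upright on the base plate, centred between the two jaws, and let go of it. Then press the green release button right down and keep it down until the spring jaw has closed on the case, and back away, leaving the case standing upright and gripped; do not tip the case over on the way or disturb the other things on the shelf.

Things in the scene. Friction and masses are not known exactly. Their poses are not given: they have to be found in the camera images.
- clip: The white clip rail, screwed down: aluminium base plate 8 mm thick, spanning x -52..+112, y -115..+35 mm here; it carries a tall fixed jaw, a spring jaw, a red lever and a green button. Origin at shelf height under the middle of the fully open jaw gap. x runs along the jaws (from the lever's free end towards the button), y from the spring jaw to the fixed jaw, z up.
- clip_seat (a point): Point on the base plate's top, 8 mm above the shelf, in the middle of the fully open jaw gap: the middle of the case's underside belongs here, its broad faces parallel to the jaws. Axes as clip.
- fixed_jaw (a point): Top middle of the fixed jaw's gripping face (y +23 mm of the clip, z 130 mm). The jaw is 80 mm long, 12 mm thick and reaches above the standing case, and the open gap leaves the 36 mm case only 10 mm of play: no room for a finger on the case's broad faces. Between the jaws the case can be held only by its narrow sides, which face along the clip's x and are free.
- jaw: Spring jaw: white plate 70 mm long, 10 mm thick, 14 to 84 mm above the shelf. It slides along the clip's y, driven by the lever: the jaw gap is 26 mm + 21 mm per rad of lever (26 mm lever down, 46 mm in the last notch). Origin: the clip's origin when the lever is down, moving to the clip's -y as it opens; gripping face 3 mm on its -y side. It grips with about 17 N.
- lever (a joint): Red lever in rad: 0 = down, level, pointing to the clip's -x; grows as its free end is pulled up and over; stop at 1.03. A ratchet stops it falling back at 0.31, 0.63 and 0.95 (last notch), each catching once drawn about 0.03 past. A spring draws it back (3 to 4 N at the grip, plus damping, so pull slower than 0.8 rad/s). Resting on the case between the jaws it reads about 0.48.
- lever_axis (a point): The lever's hinge axis, which runs along the clip's y: x +30, y -90, z +85 mm of the clip. Between two upright white cheeks, 36 mm wide overall, tops 103 mm above the shelf.
- lever_grip (a point): Point on the axis of the lever's round red handle (18 mm thick, 60 mm long), 118 mm from the hinge axis, 31 mm from the lever's end; 85 mm above the shelf when down. x points along the lever to the hinge, y along the hinge axis. It can be taken from above, and turns between the fingers as it is pulled up in its arc with the tool kept upright.
- button (a joint): Travel of the green button in m: 0 = up, 0.009 = right down (about 4.3 N; starts to move at 2 N). From about 0.007 on the lever is let go and falls in about 0.5 s; if the button is let up early, the lever catches in the next notch. It dips by itself as the ratchet clicks and may rest 1 to 3 mm down.
- button_top (a point): Middle of the top of the green round button (26 mm across), 109 mm above the shelf when up, on a grey block at x +79, y -90 mm of the clip. Pressed straight down.
- case: Shower cap case: closed blue plastic box with a white seam, 36 mm thick (its x), 60 mm wide (its y), 110 mm tall (its z), about 120 g. Origin: middle of its underside. Starts upright in the organiser. Either broad face may face either jaw.
- organiser: Wooden organiser, fixed, 70 (x) by 90 mm (y): 6 mm floor; two cheeks 50 by 12 mm, 126 mm tall, 66 mm apart, close to the case's narrow sides and taller than it (its top is at 116 mm); two lips 20 mm high, 46 mm apart, before its broad faces. Here the case can be taken only by its broad faces, gripping along x. Origin under the floor's middle; x across the case's thickness.
- free_spot (a point): Middle of the piece of shelf that is kept free, in front of the organiser and the clip rail and between them, at shelf height (about 120 mm by 120 mm once the lever is up): room to put the case down. Fixed to the shelf.
- mug: White ceramic mug, 80 mm across, 90 mm tall; origin in the middle of its underside. Bystander.
- pot: Clear round swab pot with a white lid, 82 mm across, 98 mm tall; origin in the middle of its underside. Bystander.
- tin: Round lidded aluminium tin of lip balm, 67 mm across, 24 mm tall; origin in the middle of its underside. Bystander.
- tweezer: Steel tweezer lying flat, 115 mm long (x), 25 mm wide, 5 mm thick; origin at its middle, on the underside. Bystander.
- lotion: Green lotion bottle, 60 mm across, 150 mm tall; origin in the middle of its underside. Bystander.
- soap: Yellow bar of soap, 85 x 55 x 28 mm; origin in the middle of its underside. Bystander.
Mind the look-alikes: they are no part of the job. Of the things like the case, leave any that is orange or purple; of the rest the smaller one is meant.

How it is judged (in metres and radians):
On the way, in this order (a step that is already met when the one before it is completed fails the run):
1. the lever is locked in its last notch and let go (value of joint lever above 0.88 rad and contact force between the fingers and clip below 0.2 N), for 0.3 s.
2. the case stands let go on the base plate between the open jaws, the lever still in its last notch (all of step 1 and x of case in the frame of clip between -0.016 and 0.016 m and z of case in the frame of clip between 0.003 and 0.013 m and y of case in the frame of clip between -0.009 and 0.009 m and angle between case's own z axis and vertical below 0.1 rad and contact force between the fingers and case below 0.2 N), for 0.2 s.
3. the release button is pressed right down and the jaw closes on the case (value of joint button above 0.006 m and value of joint lever below 0.58 rad and contact force between jaw and case above 4 N), for 0.1 s.
At the end, for the whole second after the job is handed in: Case upright (4 deg) on the base plate (5 mm), within 16 mm of the jaws' middle along x, broad faces parallel to the jaws (6 deg), pressed by the spring jaw on the fixed jaw with over 4 N, lever resting at 0.36 to 0.58 rad; all released and at rest (x of case in the frame of clip between -0.016 and 0.016 m and z of case in the frame of clip between 0.003 and 0.013 m and y of case in the frame of clip between -0.001 and 0.011 m and angle between case's own z axis and vertical below 0.07 rad and angle between the x axis of case and the y axis of clip, either way round below 0.1 rad and contact force between jaw and case above 4 N and value of joint lever between 0.36 and 0.58 rad and linear speed of case below 0.02 m/s and contact force between the fingers and case below 0.2 N and contact force between the fingers and clip below 0.2 N); the robot touches nothing.
It fails at once if the case is tipped by more than 40 degrees (angle between case's own z axis and vertical above 0.7 rad).
It fails at once if a bystander (mug, pot, tin, tweezer, lotion, soap) is shifted by more than 25 mm or tipped over (distance of any of mug, pot, tin, tweezer, lotion, soap from where it was at the start of the episode above 0.025 m or angle between any of mug, pot, tin, tweezer, lotion, soap's own z axis and vertical above 0.5 rad).
It also fails if it takes over 72 s, if anything falls off the work surface, if the arm or the gripper's body presses on something with over 40 N, if the wrist force passes 120 N, or if a joint passes its speed limit or range.

## Working session

There is one attempt and no reset: what is moved stays moved. The work goes in short steps, Python scripts to look and compute and a shell command to move; the robot and the scene stay as the last step left them, time stands still between calls to the robot, and variables do not carry over. Pictures are saved under pics/ and viewed, and the job is handed in when it is done.

```bash
ls -la; mkdir -p pics
python3 - <<'E'
from plant import sensors,cams
import cv2
s=sensors.get_state(); print(s)
for n in ["scene","top","wrist"]:
    c=cams.capture(n); cv2.imwrite(f"pics/{n}0.png",c["image"][:,:,::-1]); print(n,c["fov_y"],c["cx"],c["cy"],c["xyz"],c["rotation"], [k for k in c])
E
```

```text
total 12
drwxr-xr-x  3 agent agent 4096 Dec  7 01:19 .
drwxr-xr-x 23 root  root  4096 Dec  7 01:19 ..
drwxr-xr-x  2 agent agent 4096 Dec  7 01:19 pics
{'time_s': 0.0, 'joints': array([ 9.18506411e+01,  2.05927431e+01,  6.34335469e-01, -1.99281436e-02,
       -7.01340622e+01, -1.65061022e+01]), 'qd': array([-0.097788  ,  0.07388168, -0.01535695,  0.04540978,  0.02724725,
        0.01070884]), 'joint_torque': array([-7.98453984e-04, -5.82710838e+01,  2.93055135e+01,  6.99728161e+00,
        6.98360396e-03, -1.62211750e-04]), 'tcp_pos': array([0.17069106, 0.65257291, 0.22561278]), 'eef_rot': array([  5.05497581,  89.90565107, -99.60727235]), 'contact_force': array([-0.0994718 , -0.24855319,  0.60527993]), 'moment': array([ 0.01742103, -0.02140038, -0.00821481]), 'gripper_width': 0.08736176937203534}
scene 43.98326440664897 277.9754112917406 204.5627013348663 [0.94284582 0.50148193 1.10954309] [-150.49658931   -0.20230168  143.38726624] ['image', 'fov_y', 'cx', 'cy', 'xyz', 'rotation']
top 46.93162020685327 279.6794262700901 212.35564366618104 [0.42124542 0.02583475 1.17907247] [-1.69967473e+02  1.11653876e-01 -9.14773880e+01] ['image', 'fov_y', 'cx', 'cy', 'xyz', 'rotation']
wrist 63.92327672929008 277.67512782434346 208.03934803926512 [0.24097181 0.63453016 0.38427522] [ 1.64335254e+02 -6.78474509e-02 -1.04644514e+02] ['image', 'fov_y', 'cx', 'cy', 'xyz', 'rotation']
```

View pics/scene0.png

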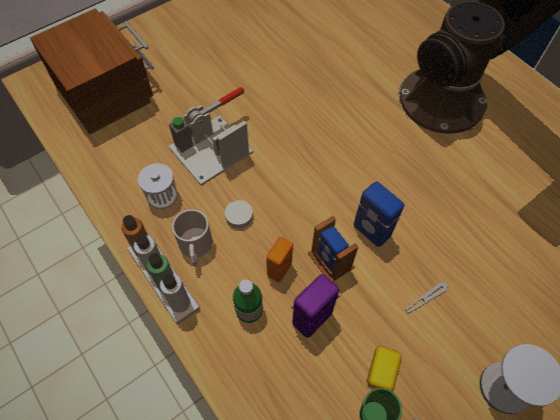

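View pics/top0.png

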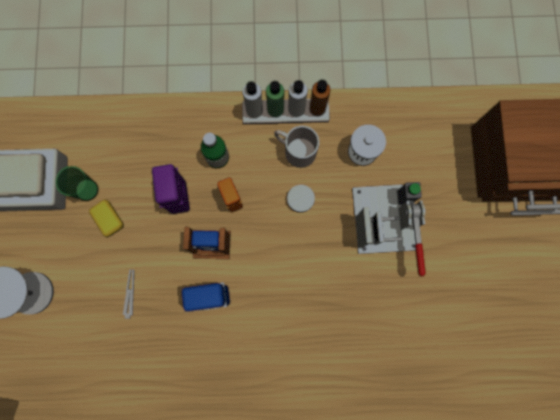

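View pics/wrist0.png

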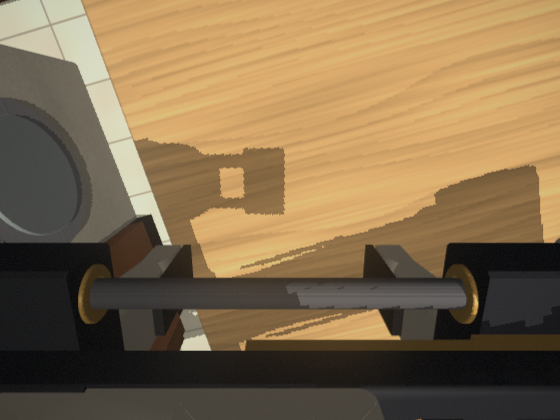

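The candidates in the scene view are blue in the organiser (333,245), a bigger blue box (378,213), orange (280,258) and purple (315,305). The one in the wooden organiser fits. I'll enlarge it to confirm.

```bash
cat > h.py <<'E'
import numpy as np,cv2
from plant import sensors,cams
from scipy.spatial.transform import Rotation as R
def cam(n):
    c=cams.capture(n); return c
def RR(c): return R.from_euler('xyz',c["rotation"],degrees=True).as_matrix()
def proj(c,P):
    P=np.atleast_2d(P); f=c["image"].shape[0]/2/np.tan(np.radians(c["fov_y"]/2))
    q=(P-c["xyz"])@RR(c); return np.c_[c["cx"]+f*q[:,0]/q[:,2],c["cy"]+f*q[:,1]/q[:,2]]
def ray(c,uv,z):
    f=c["image"].shape[0]/2/np.tan(np.radians(c["fov_y"]/2))
    d=RR(c)@np.array([(uv[0]-c["cx"])/f,(uv[1]-c["cy"])/f,1]); o=np.array(c["xyz"]); return o+d*(z-o[2])/d[2]
def crop(c,x0,y0,x1,y1,k,name):
    im=c["image"][y0:y1,x0:x1,::-1]; cv2.imwrite("pics/"+name,cv2.resize(im,None,fx=k,fy=k,interpolation=cv2.INTER_CUBIC))
E
python3 - <<'E'
from h import *
import pickle
s=cam("scene");t=cam("top"); pickle.dump((s,t),open("c0.pkl","wb"))
crop(s,150,80,270,190,6,"s_clip.png"); crop(t,340,165,440,285,5,"t_clip.png")
crop(s,250,170,410,340,3,"s_org.png"); crop(t,170,210,250,320,5,"t_org.png")
E
```

```text
(no output)
```

View pics/s_clip.png

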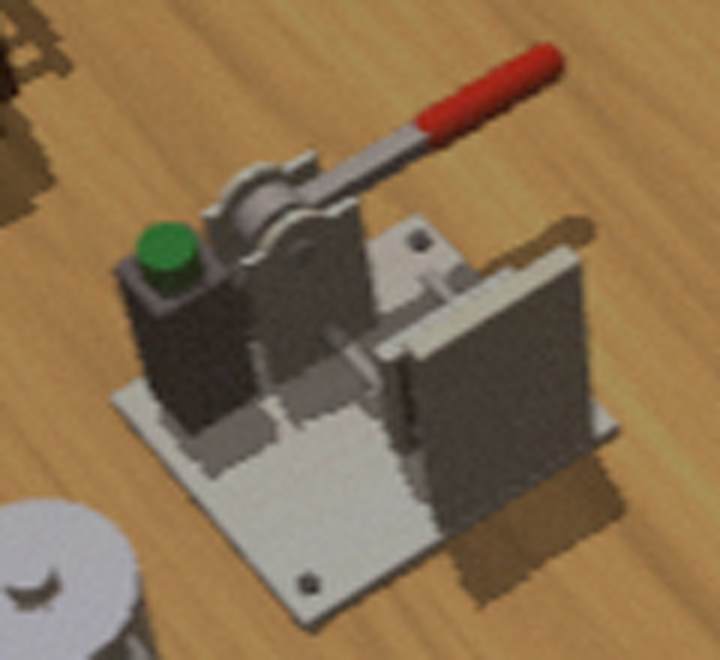

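View pics/t_clip.png

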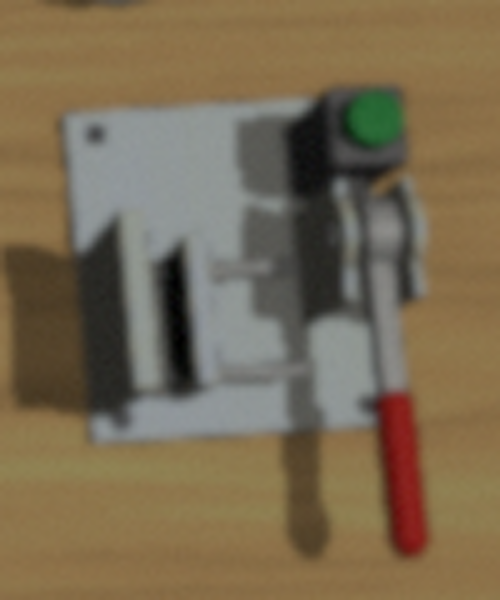

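View pics/s_org.png

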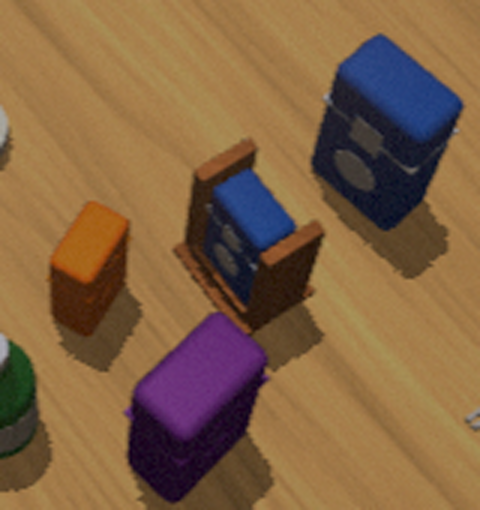

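View pics/t_org.png

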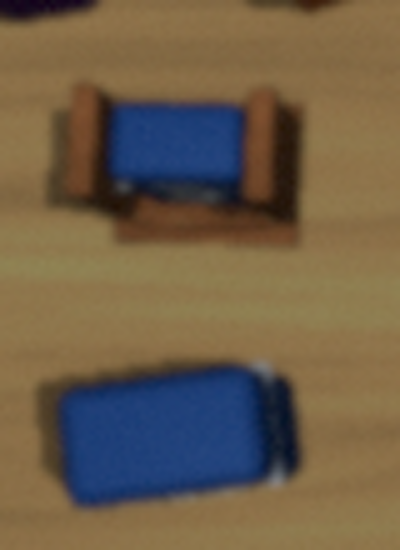

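The crops confirm it: the small blue box sits between two wooden cheeks (scene about 333,240; top about 206,240), and the free blue box is clearly larger. Next I fit the clip and organiser poses.

```bash
cat > fit.py <<'E'
from h import *
import pickle
from scipy.optimize import least_squares
s,t=pickle.load(open("c0.pkl","rb"))
S=lambda u,v:(150+u/6-.4,80+v/6-.4); T=lambda u,v:(340+u/5-.4,165+v/5-.4)
obs=[(s,S(112,400),(112,-115,8)),(s,S(310,620),(112,35,8)),(s,S(616,425),(-52,35,8)),(s,S(420,215),(-52,-115,8)),
(s,S(167,245),(79,-90,109)),(s,S(578,252),(-40,35,130)),
(t,T(64,117),(112,35,8)),(t,T(92,442),(-52,35,8)),(t,T(374,117),(79,-90,109)),(t,T(410,545),(-119+2,-90,85))]
def W(p,P):
    P=np.array(P)/1000.; a=p[2]; return np.array([p[0]+np.cos(a)*P[0]-np.sin(a)*P[1],p[1]+np.sin(a)*P[0]+np.cos(a)*P[1],P[2]])
def res(p,obs): return np.concatenate([proj(c,W(p,P))[0]-uv for c,uv,P in obs])
p0=ray(t,T(185,300),0.05)
for a in (0,1.57,3.14,-1.57):
    r=least_squares(res,[p0[0],p0[1],a],args=(obs,)); 
    if a==0 or r.cost<best.cost: best=r
pc=best.x; print("clip",pc,np.degrees(pc[2]),best.cost); print(best.fun.reshape(-1,2).round(1).tolist())
# organiser: x across thickness, y along width
S=lambda u,v:(250+u/3-.3,170+v/3-.3); T=lambda u,v:(170+u/5-.4,210+v/5-.4)
# cheeks y +-33..45, x+-25, z126
# top: axis y horizontal ; left cheek corners, right cheek corners
ob=[(t,T(70,87),(-25,45,126)),(t,T(101,87),(-25,33,126)),(t,T(70,195),(25,45,126)),(t,T(98,195),(25,33,126)),
(t,T(250,87),(-25,-33,126)),(t,T(276,90),(-25,-45,126)),(t,T(246,200),(25,-33,126)),(t,T(274,200),(25,-45,126))]
b=None
q0=ray(t,T(175,140),.12)
for a in np.arange(0,6.28,.4):
    r=least_squares(res,[q0[0],q0[1],a],args=(ob,))
    if b is None or r.cost<b.cost:b=r
print("org top",b.x,np.degrees(b.x[2]),b.cost,b.fun.reshape(-1,2).round(1).tolist())
po=b.x
# scene cross-check
P=[(x,y,126) for x in(-25,25) for y in(-45,-33,33,45)]
for X in P: print(X,((proj(s,W(po,X))[0]-[249.7,169.7])*3).round())
pickle.dump((pc,po),open("pose.pkl","wb"))
for n,X in dict(seat=(0,0,8),grip=(-88,-90,85),axis=(30,-90,85),button=(79,-90,109)).items(): print(n,W(pc,X))
E
python3 fit.py
```

```text
clip [ 0.57674999 -0.19778176  0.04336108] 2.4844066769310276 4.765578324353693
[[-0.6, -0.5], [-0.4, 1.0], [0.7, -0.4], [-0.7, -0.8], [-0.2, 0.3], [1.1, 1.1], [-0.5, -0.8], [0.3, 0.1], [0.3, -0.4], [0.5, 1.4]]
org top [0.55505524 0.18980146 6.2578877 ] 358.55055380044115 1994.2565578670067 [[-0.3, 22.3], [-1.0, 22.3], [0.5, -22.0], [0.3, -22.0], [-0.6, 22.3], [-0.3, 21.7], [0.7, -23.0], [0.6, -23.0]]
(-25, -45, 126) [247. 134.]
(-25, -33, 126) [258. 146.]
(-25, 33, 126) [316. 214.]
(-25, 45, 126) [327. 227.]
(25, -45, 126) [192. 170.]
(25, -33, 126) [202. 182.]
(25, 33, 126) [260. 252.]
(25, 45, 126) [271. 265.]
seat [ 0.57674999 -0.19778176  0.008     ]
grip [ 0.49273398 -0.29151175  0.085     ]
axis [ 0.61062306 -0.28639674  0.085     ]
button [ 0.65957701 -0.28427272  0.109     ]
```

```bash
python3 - <<'E'
s=open('fit.py').read()
s=s.replace("b=None\n","""ob=[(c,uv,(-P[0],P[1],P[2])) for c,uv,P in ob]
ob+=[(s,S(252,140),(-25,-45,126)),(s,S(257,151),(-25,-33,126)),(s,S(194,175),(25,-45,126)),(s,S(318,222),(-25,33,126)),(s,S(324,232),(-25,45,126)),(s,S(262,252),(25,33,126)),(s,S(266,266),(25,45,126))]
b=None
""")
s+="""
# case tops
for X in [(18,30,116),(18,-30,116),(-18,30,116),(-18,-30,116)]: print(X,((proj(t,W(po,X))[0]-[169.6,209.6])*5).round(),((proj(s,W(po,X))[0]-[249.7,169.7])*3).round())
"""
open('fit.py','w').write(s)
E
python3 fit.py
```

```text
clip [ 0.57674999 -0.19778176  0.04336108] 2.4844066769310276 4.765578324353693
[[-0.6, -0.5], [-0.4, 1.0], [0.7, -0.4], [-0.7, -0.8], [-0.2, 0.3], [1.1, 1.1], [-0.5, -0.8], [0.3, 0.1], [0.3, -0.4], [0.5, 1.4]]
org top [ 0.55558569  0.19093012 -0.04728949] -2.7094881464338894 11.088988202688858 [[0.2, -1.1], [-0.5, -0.9], [-1.0, 0.0], [-1.2, 0.1], [-0.3, -0.3], [-0.1, -0.8], [-0.5, -0.2], [-0.6, -0.1], [-0.9, -1.6], [0.8, -1.2], [-0.5, -1.7], [-0.5, -1.6], [1.1, -0.6], [-1.0, 0.6], [1.2, 0.4]]
(-25, -45, 126) [249. 135.]
(-25, -33, 126) [259. 148.]
(-25, 33, 126) [316. 217.]
(-25, 45, 126) [327. 230.]
(25, -45, 126) [193. 170.]
(25, -33, 126) [203. 182.]
(25, 33, 126) [259. 254.]
(25, 45, 126) [270. 267.]
seat [ 0.57674999 -0.19778176  0.008     ]
grip [ 0.49273398 -0.29151175  0.085     ]
axis [ 0.61062306 -0.28639674  0.085     ]
button [ 0.65957701 -0.28427272  0.109     ]
(18, 30, 116) [109. 101.] [263. 251.]
(18, -30, 116) [244. 104.] [212. 187.]
(-18, 30, 116) [104. 182.] [304. 225.]
(-18, -30, 116) [240. 185.] [253. 162.]
```

```bash
cat >> h.py <<'E'
import pickle
try: pc,po=pickle.load(open("pose.pkl","rb"))
except Exception: pass
def W(p,P):
    P=np.array(P)/1000.; a=p[2]; return np.array([p[0]+np.cos(a)*P[0]-np.sin(a)*P[1],p[1]+np.sin(a)*P[0]+np.cos(a)*P[1],P[2]])
def toolR():
    return R.from_euler('xyz',sensors.get_state()["eef_rot"],degrees=True).as_matrix()
def zyaw():
    z=toolR()[:,2]; return np.degrees(np.arctan2(z[1],z[0]))
def go(target,yaw=None,frm=None):
    st=sensors.get_state(); M=toolR(); p=st["tcp_pos"] if frm is None else np.array(frm)
    d=M.T@(np.array(target)-p)*100
    turn=None
    if yaw is not None:
        turn=-( (yaw-zyaw()+90)%180-90)   # tool x is down
    print("rows cm",d.round(2),"turn",turn if turn is None else round(turn,1),"tcp",p.round(4),"zyaw",round(zyaw(),2),"j6",st["joints"][5].round(1),"F",st["contact_force"].round(1),"w",round(st["gripper_width"],4),"t",st["time_s"])
E
python3 - <<'E'
from h import *
print(toolR().round(3))
s,t=pickle.load(open("c0.pkl","rb"))
st=sensors.get_state();c=cam("wrist"); print("cam in tool",toolR().T@(np.array(c["xyz"])-st["tcp_pos"]))
for n,uv,z in [("tin",(300,198),.024),("bigblue top",(203,297),.13),("mug",(302,140),.09),("pot",(368,138),.098),("soap",(106,218),.028),("tweezer",(129,293),0),("purple",(168,180),.12),("orange",(229,188),.1),("lotion",(210,140),.15)]: print(n,ray(t,uv,z).round(3))
go([.5,.2,.26],yaw=None); go(W(pc,(-88,-90,66+60)),92.5)
E
```

```text
[[-0.     0.967 -0.253]
 [-0.001 -0.253 -0.967]
 [-1.     0.     0.001]]
cam in tool [-1.58561761e-01  7.25752126e-02 -8.71537726e-05]
tin [ 0.66  -0.028  0.024]
bigblue top [0.427 0.192 0.13 ]
mug [ 0.785 -0.034  0.09 ]
pot [ 0.783 -0.187  0.098]
soap [0.622 0.442 0.028]
tweezer [0.442 0.39  0.   ]
purple [0.689 0.272 0.12 ]
orange [0.672 0.137 0.1  ]
lotion [0.77  0.174 0.15 ]
rows cm [-3.35 43.31 35.48] turn None tcp [0.1708 0.6529 0.2262] zyaw -104.66 j6 -16.5 F [-0.3 -0.1 -0.2] w 0.0876 t 0.3
rows cm [10.08 55.05 83.21] turn -17.2 tcp [0.1708 0.6529 0.2262] zyaw -104.66 j6 -16.5 F [-0.3 -0.1 -0.2] w 0.0876 t 0.3
```

```bash
python3 -m handwheel '[-1,3,2.5,0, -3,7.5,6,0, -3,12,10,0, -3,17,14,0, -3,22,18,0, -3,27,22,0, -3,32,26,0, -3,37,30,0, -3,41,33.5,0, -3,43.3,35.5,0]' 8.7 20
python3 - <<'E'
from h import *
go(W(pc,(-88,-90,66+60)),92.5)
E
```

```text
time_s: 1.55
tcp_pos: [0.501, 0.1975, 0.2567]
eef_rot: [102.3, 90.0, -2.5]
contact_force: [0.1, 1.1, -0.2]
gripper_width: 0.0868
rows cm [13.07 11.68 47.49] turn -17.3 tcp [0.501  0.1975 0.2567] zyaw -104.78 j6 32.8 F [ 0.1  1.1 -0.2] w 0.0868 t 1.55
```

```bash
python3 -m handwheel '[0,1.2,5,-4, 0,2.5,10,-8, 0,3.7,15,-12, 0,5,20,-17.3, 0,6.2,25,-17.3, 0,7.4,30,-17.3, 0,8.6,35,-17.3, 0,9.9,40,-17.3, 0,11,45,-17.3, 3,11.7,47.5,-17.3]'
python3 - <<'E'
from h import *
go(W(pc,(-88,-90,66)),92.5)
c=cam("wrist"); cv2.imwrite("pics/w1.png",c["image"][:,:,::-1])
for X in [(-88,-90,85),(-119,-90,85),(-58,-90,85),(-119,-81,85),(-119,-99,85)]: print(X,proj(c,W(pc,X)).round())
E
```

```text
time_s: 2.8
tcp_pos: [0.4938, -0.292, 0.2282]
eef_rot: [65.7, 89.7, -21.8]
contact_force: [-0.0, 1.5, -0.6]
gripper_width: 0.0871
rows cm [16.22 -0.18 -0.09] turn 0.1 tcp [ 0.4938 -0.292   0.2282] zyaw -87.45 j6 103.6 F [-0.   1.5 -0.6] w 0.0871 t 2.8
(-88, -90, 85) [[277. 197.]]
(-119, -90, 85) [[277. 229.]]
(-58, -90, 85) [[277. 165.]]
(-119, -81, 85) [[267. 229.]]
(-119, -99, 85) [[286. 229.]]
```

View pics/w1.png

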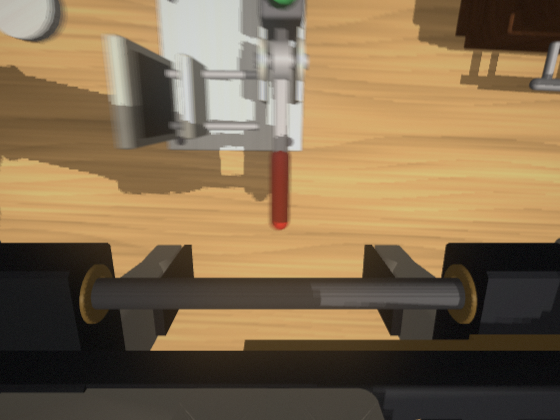

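The wrist view shows the red handle from (280,152) to its end at (280,229), about 2.5 mm to the side of my prediction. I'll correct for that and descend.

```bash
python3 -m handwheel '[4,-0.1,0.1,0, 8,-0.2,0.1,0, 12,-0.2,0.1,0, 14.5,-0.2,0.1,0, 16.2,-0.2,0.1,0, 16.2,-0.2,0.1,0, 16.2,-0.2,0.1,0, 16.2,-0.2,0.1,0, 16.2,-0.2,0.1,0, 16.2,-0.2,0.1,0]'; python3 -m handwheel '[0,0,0,0, 0,0,0,0, 0,0,0,0, 0,0,0,0, 0,0,0,0, 0,0,0,0, 0,0,0,0, 0,0,0,0, 0,0,0,0, 0,0,0,0]' 0.5 20;  python3 - <<'E'
from h import *
go(W(pc,(-88,-90,66)),92.5)
c=cam("wrist"); cv2.imwrite("pics/w2.png",c["image"][:,:,::-1])
for th in np.arange(0.1,1.03,.1).tolist()+[.99,1.0]: print(round(th,2),"x up",round(-11.8*np.sin(th),2),"y",round(11.8*(1-np.cos(th)),2))
E
```

```text
time_s: 4.1
tcp_pos: [0.4911, -0.2903, 0.065]
eef_rot: [74.1, 90.0, -13.3]
contact_force: [0.3, -1.4, -0.5]
gripper_width: 0.0868
time_s: 5.35
tcp_pos: [0.491, -0.2917, 0.0647]
eef_rot: [5.3, 89.9, -82.0]
contact_force: [0.4, -9.5, -3.2]
gripper_width: 0.0171
rows cm [-0.13  0.17 -0.02] turn 0.1 tcp [ 0.491  -0.2917  0.0647] zyaw -87.36 j6 103.6 F [ 0.4 -9.5 -3.2] w 0.0171 t 5.35
0.1 x up -1.18 y 0.06
0.2 x up -2.34 y 0.24
0.3 x up -3.49 y 0.53
0.4 x up -4.6 y 0.93
0.5 x up -5.66 y 1.44
0.6 x up -6.66 y 2.06
0.7 x up -7.6 y 2.77
0.8 x up -8.46 y 3.58
0.9 x up -9.24 y 4.47
1.0 x up -9.93 y 5.42
0.99 x up -9.87 y 5.33
1.0 x up -9.93 y 5.42
```

View pics/w2.png

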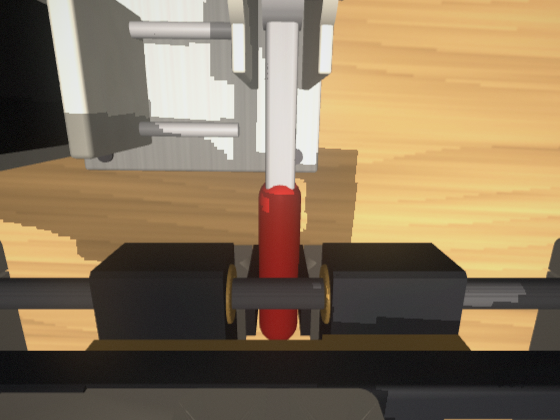

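```bash
python3 -m handwheel '[-0.48,0.01,0.1,0, -1.19,0.06,0.1,0, -1.9,0.15,0.1,0, -2.6,0.29,0.1,0, -3.29,0.46,0.1,0, -3.97,0.68,0.1,0, -4.63,0.94,0.1,0, -5.28,1.24,0.1,0, -5.91,1.57,0.1,0, -6.52,1.95,0.1,0]'
python3 - <<'E'
from h import *
go(W(pc,(-88,-90,66)),92.5)
for th in np.arange(0.58,1.03,.06).tolist()+[1.0,1.01]: print(round(th,2),"x up",round(-11.9*np.sin(th)+6.52,2),"y",round(11.9*(1-np.cos(th))-1.95,2))
E
```

```text
time_s: 6.65
tcp_pos: [0.5085, -0.2912, 0.1285]
eef_rot: [-89.4, 89.8, -176.8]
contact_force: [-1.3, -8.0, -7.0]
gripper_width: 0.0174
rows cm [ 6.26 -1.55 -0.04] turn 0.1 tcp [ 0.5085 -0.2912  0.1285] zyaw -87.41 j6 103.2 F [-1.3 -8.  -7. ] w 0.0174 t 6.65
0.58 x up -0.0 y -0.0
0.64 x up -0.59 y 0.41
0.7 x up -1.15 y 0.85
0.76 x up -1.68 y 1.32
0.82 x up -2.18 y 1.83
0.88 x up -2.65 y 2.37
0.94 x up -3.09 y 2.93
1.0 x up -3.49 y 3.52
1.0 x up -3.49 y 3.52
1.01 x up -3.56 y 3.62
```

```bash
python3 -m handwheel '[-0.59,0.41,0.1,0, -1.15,0.85,0.1,0, -1.68,1.32,0.1,0, -2.18,1.83,0.1,0, -2.65,2.37,0.1,0, -3.09,2.93,0.1,0, -3.49,3.52,0.1,0, -3.56,3.62,0.1,0, -3.58,3.65,0.1,0, -3.58,3.65,0.1,0]'
python3 - <<'E'
from h import *
st=sensors.get_state()
d=(st["tcp_pos"]-W(pc,(30,-90,66)))*1000; print("angle",np.arctan2(d[2],-d[0]),"r",np.hypot(d[0],d[2]),st["contact_force"],st["tcp_pos"])
c=cam("scene"); crop(c,150,60,270,170,6,"s3.png")
E
```

```text
time_s: 7.9
tcp_pos: [0.545, -0.2901, 0.1651]
eef_rot: [-91.4, 89.8, -178.7]
contact_force: [-6.0, -3.7, -1.0]
gripper_width: 0.0177
angle 0.9859662808342392 r 118.81099500999362 [-6.0440546  -3.74093664 -0.9919726 ] [ 0.54503254 -0.2900687   0.16506531]
```

View pics/s3.png

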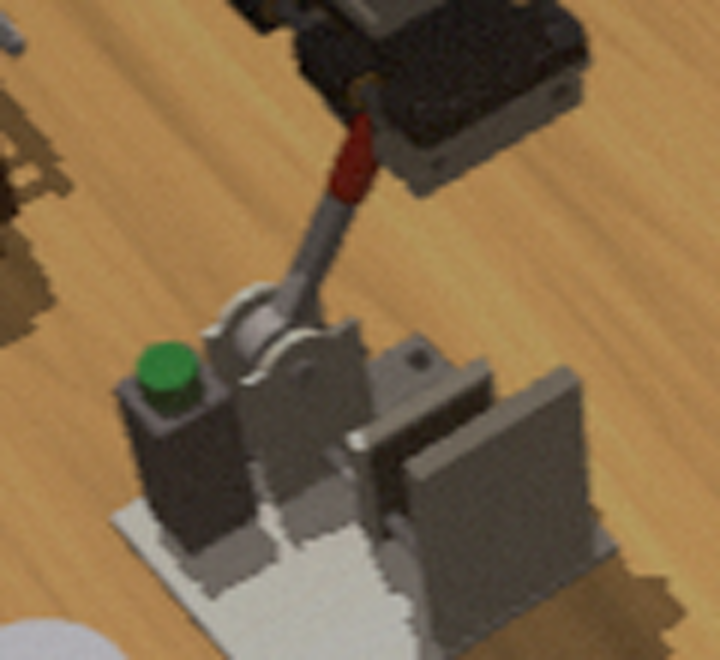

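```bash
python3 -m handwheel '[-0.1,0.15,0,0, -0.2,0.3,0,0, -0.25,0.38,0,0, -0.25,0.38,0,0, -0.25,0.38,0,0, -0.25,0.38,0,0, -0.15,0.2,0,0, 0,0,0,0, 0.13,-0.2,0,0, 0.2,-0.3,0,0]'
python3 - <<'E'
from h import *
st=sensors.get_state()
d=(st["tcp_pos"]-W(pc,(30,-90,66)))*1000; print("angle",np.arctan2(d[2],-d[0]),"r",np.hypot(d[0],d[2]),st["contact_force"],st["tcp_pos"])
E
```

```text
time_s: 9.2
tcp_pos: [0.5448, -0.2901, 0.1645]
eef_rot: [63.7, 89.9, -23.6]
contact_force: [-2.7, -2.1, 5.0]
gripper_width: 0.0179
angle 0.981600804324597 r 118.51906786875378 [-2.67940974 -2.09101173  5.01023521] [ 0.54476292 -0.29014747  0.16453533]
```

The lever resists being lowered, so the ratchet has caught. Releasing now.

```bash
python3 -m handwheel '[0,0,0,0, 0,0,0,0, 0,0,0,0, 0,0,0,0, 0,0,0,0, 0,0,0,0, -3,0,0,0, -7,0,0,0, -11,0,0,0, -13,0,0,0]' 8.7
python3 - <<'E'
from h import *
s=cam("scene"); crop(s,150,60,270,170,6,"s4.png")
for th in (.95,.63): print(th,[((proj(s,W(pc,(30-r*np.cos(th),-90,85+r*np.sin(th))))[0]-[149.6,59.6])*6).round() for r in (149,90)])
# big box height, org box etc.
t=cam("top"); crop(t,150,180,260,330,4,"t4.png"); crop(t,340,165,440,285,5,"t4c.png")
go([.5556,.191,.27],-2.7)
E
```

```text
time_s: 10.45
tcp_pos: [0.5446, -0.2901, 0.2963]
eef_rot: [68.8, 89.8, -18.5]
contact_force: [-0.0, -0.2, -0.6]
gripper_width: 0.0869
0.95 [array([415.,  38.]), array([357., 164.])]
0.63 [array([491.,  59.]), array([403., 174.])]
rows cm [  2.59   3.27 -48.03] turn -84.6 tcp [ 0.545  -0.2903  0.2965] zyaw -87.35 j6 102.6 F [-0.3  0.7 -0.4] w 0.0873 t 10.55
```

View pics/s4.png

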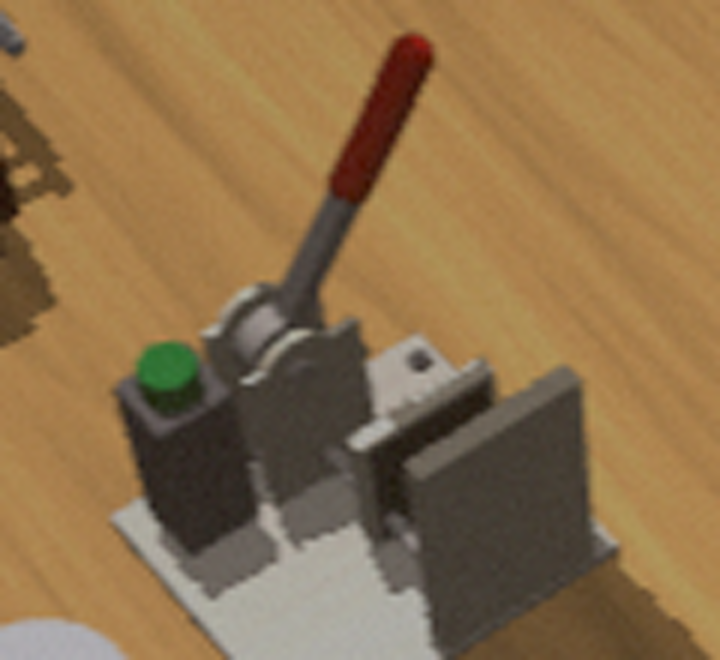

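View pics/t4.png

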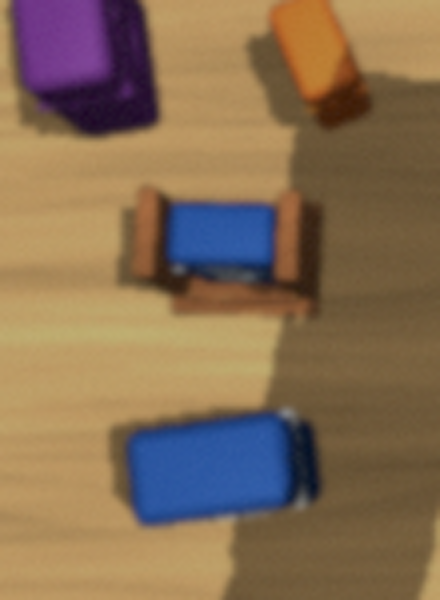

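The lever sits at the predicted 0.95 position: its end is at (412,45) in the crop against a predicted (415,38). I'll move over the organiser.

```bash
python3 -m handwheel '[0,0.3,-4.5,9, 0,0.6,-9.5,19, 0,1,-14.5,29, 0,1.3,-19.5,39, 0,1.6,-24.5,49, 0,2,-29.5,59, 0,2.3,-34.5,69, 0,2.6,-39.5,79, 1,3,-44,88, 2,3.3,-48,95.4]'
python3 - <<'E'
from h import *
s,t=pickle.load(open("c0.pkl","rb"))
for z in (.12,.14,.16,.18): print(z,ray(s,(250+413/3,170+138/3),z).round(3), ray(s,(250+387/3,170+228/3),0).round(3))
go([.5556,.191,.08],-2.7)
c=cam("wrist"); cv2.imwrite("pics/w5.png",c["image"][:,:,::-1])
for z,l in ((116,[(18,30),(18,-30),(-18,30),(-18,-30)]),(126,[(25,33),(25,-33),(-25,33),(-25,-33)])):
  for X in l: print(X,proj(c,W(po,X+(z,))).round())
E
```

```text
time_s: 11.8
tcp_pos: [0.5543, 0.1928, 0.2724]
eef_rot: [19.9, 89.9, -163.1]
contact_force: [0.9, -0.2, 0.0]
gripper_width: 0.087
0.12 [0.432 0.218 0.12 ] [0.441 0.231 0.   ]
0.14 [0.443 0.224 0.14 ] [0.441 0.231 0.   ]
0.16 [0.453 0.229 0.16 ] [0.441 0.231 0.   ]
0.18 [0.463 0.235 0.18 ] [0.441 0.231 0.   ]
rows cm [19.24  0.17 -0.16] turn -0.3 tcp [0.5543 0.1928 0.2724] zyaw 177.01 j6 -41.2 F [ 0.9 -0.2  0. ] w 0.087 t 11.8
(18, 30) [[258. 220.]]
(18, -30) [[256. 159.]]
(-18, 30) [[294. 220.]]
(-18, -30) [[295. 159.]]
(25, 33) [[250. 226.]]
(25, -33) [[248. 157.]]
(-25, 33) [[302. 226.]]
(-25, -33) [[303. 157.]]
```

View pics/w5.png

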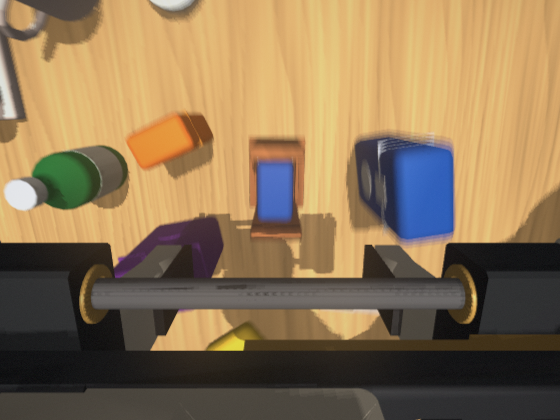

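```bash
python3 -m handwheel '[4,0.1,-0.1,0, 9,0.1,-0.1,0, 13,0.1,-0.1,0, 16,0.1,-0.1,0, 17.5,0.1,-0.1,0, 18.7,0.1,-0.1,0, 18.7,0.1,-0.1,0, 18.7,0.1,-0.1,0, 18.7,0.1,-0.1,0, 18.7,0.1,-0.1,0]' ; python3 -m handwheel '[0,0,0,0, 0,0,0,0, 0,0,0,0, 0,0,0,0, 0,0,0,0, 0,0,0,0, 0,0,0,0, 0,0,0,0, 0,0,0,0, 0,0,0,0]' 2.5 25;  python3 - <<'E'
from h import *
go([.5556,.191,.08],-2.7)
c=cam("wrist"); cv2.imwrite("pics/w6.png",c["image"][:,:,::-1])
E
```

```text
time_s: 13.1
tcp_pos: [0.556, 0.1904, 0.0872]
eef_rot: [-140.8, 89.9, 36.5]
contact_force: [0.6, -0.3, 0.5]
gripper_width: 0.0869
time_s: 14.35
tcp_pos: [0.5557, 0.1902, 0.0865]
eef_rot: [16.4, 90.0, -166.4]
contact_force: [-0.2, 0.1, -1.3]
gripper_width: 0.0362
rows cm [ 0.65 -0.08  0.01] turn -0.1 tcp [0.5557 0.1902 0.0865] zyaw 177.24 j6 -40.7 F [-0.2  0.1 -1.3] w 0.0362 t 14.35
```

View pics/w6.png

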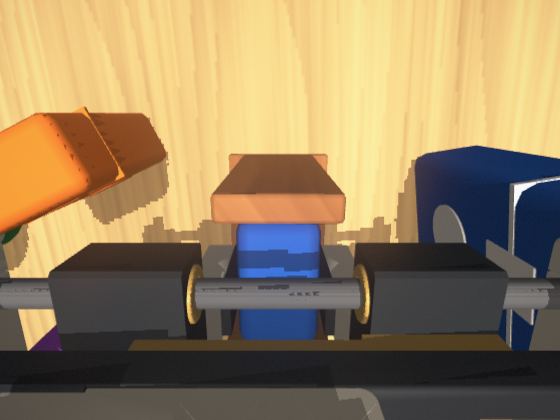

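The grip reads 36.2 mm, so the case is held. I lift it, then turn it 95° on the way to the free spot.

```bash
python3 -m handwheel '[-0.5,0,0,0, -2,0,0,0, -4,0,0,0, -6,0,0,0, -8,0,0,0, -10,0,0,0, -12,0,0,0, -14,0,0,0, -15,0,0,0, -15,0,0,0]'
python3 - <<'E'
from h import *
print(sensors.get_state()["joints"].round(1))
go([.47,-.03,.2365],92.5)
c=cam("scene"); crop(c,230,130,410,300,4,"s7.png")
E
```

```text
time_s: 15.65
tcp_pos: [0.556, 0.1903, 0.2376]
eef_rot: [-139.7, 89.9, 37.6]
contact_force: [-0.7, -1.0, -1.1]
gripper_width: 0.0361
[ 37.9  11.9  -9.8   0.  -68.1 -40.7]
rows cm [ 0.07 22.42  7.53] turn 84.7 tcp [0.556  0.1903 0.2376] zyaw 177.24 j6 -40.7 F [-0.7 -1.  -1.1] w 0.0361 t 15.65
```

View pics/s7.png

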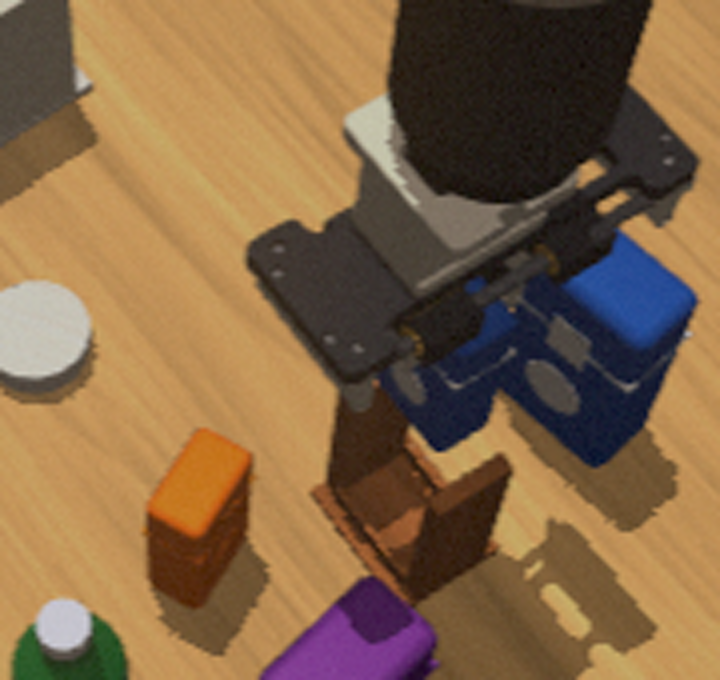

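The case is out of the organiser, upright, and hangs straight. Now to the free spot.

```bash
python3 -m handwheel '[0,2,0.7,-8, 0,4.5,1.5,-18, 0,7,2.3,-28, 0,9.5,3.2,-38, 0,12,4,-48, 0,14.5,4.9,-58, 0,17,5.7,-68, 0,19.5,6.5,-78, 0,21.5,7.2,-88, 0,22.4,7.5,-95.3]'
python3 - <<'E'
from h import *
print(sensors.get_state()["joints"].round(1))
go([.47,-.03,.0815],92.5)
E
```

```text
time_s: 16.95
tcp_pos: [0.469, -0.031, 0.2357]
eef_rot: [-82.6, 89.9, -169.9]
contact_force: [1.3, 0.1, -0.9]
gripper_width: 0.0365
[ 20.3   0.5 -23.2  -0.  -66.4  72.5]
rows cm [15.42  0.13 -0.09] turn 0.3 tcp [ 0.469  -0.031   0.2357] zyaw -87.23 j6 72.5 F [ 1.3  0.1 -0.9] w 0.0365 t 16.95
```

```bash
python3 -m handwheel '[3,0,0,0.3, 6,0,0,0.3, 9,0,0,0.3, 11.5,0,0,0.3, 13.3,0,0,0.3, 14.3,0,0,0.3, 14.8,0,0,0.3, 15.1,0,0,0.3, 15.3,0,0,0.3, 15.3,0,0,0.3]'
python3 - <<'E'
from h import *
go([.47,-.03,.0805],92.5)
E
```

```text
time_s: 18.2
tcp_pos: [0.4703, -0.0299, 0.0838]
eef_rot: [106.1, 90.0, 18.3]
contact_force: [0.0, 0.7, -0.1]
gripper_width: 0.0357
rows cm [ 0.33 -0.03  0.01] turn -0.3 tcp [ 0.4703 -0.0299  0.0838] zyaw -87.76 j6 71.9 F [ 0.   0.7 -0.1] w 0.0357 t 18.2
```

```bash
python3 -m handwheel '[0.1,0,0,0, 0.2,0,0,0, 0.25,0,0,0, 0.3,0,0,0, 0.3,0,0,0, 0.3,0,0,0, 0.3,0,0,0, 0.3,0,0,0, 0.3,0,0,0, 0.3,0,0,0]'
python3 - <<'E'
from h import *
go([.47,-.03,.0805],92.5)
E
```

```text
time_s: 19.45
tcp_pos: [0.4701, -0.03, 0.0806]
eef_rot: [95.6, 90.0, 7.8]
contact_force: [0.1, -1.1, -0.8]
gripper_width: 0.0359
rows cm [ 0.01 -0.01  0.  ] turn -0.3 tcp [ 0.4701 -0.03    0.0806] zyaw -87.76 j6 71.9 F [ 0.1 -1.1 -0.8] w 0.0359 t 19.45
```

```bash
python3 -m handwheel '[0,0,0,0, 0,0,0,0, 0,0,0,0, 0,0,0,0, 0,0,0,0, 0,0,0,0, -3,0,0,0, -7,0,0,0, -11,0,0,0, -13,0,0,0]' 8.7
python3 - <<'E'
from h import *
go([.47,-.03,.2],2.5)
c=cam("wrist"); cv2.imwrite("pics/w8.png",c["image"][:,:,::-1])
pk=(.47,-.03,pc[2]+np.pi/2)
for X in [(18,30,110),(18,-30,110),(-18,30,110),(-18,-30,110)]: print(X,proj(c,W(pk,X)).round())
E
```

```text
time_s: 20.7
tcp_pos: [0.4708, -0.0298, 0.2129]
eef_rot: [101.2, 89.8, 13.4]
contact_force: [0.4, 0.8, 0.1]
gripper_width: 0.0872
rows cm [ 1.29 -0.09  0.02] turn 89.8 tcp [ 0.4708 -0.0298  0.2129] zyaw -87.74 j6 71.9 F [0.4 0.8 0.1] w 0.0872 t 20.7
(18, 30, 110) [[257. 243.]]
(18, -30, 110) [[255. 172.]]
(-18, 30, 110) [[300. 243.]]
(-18, -30, 110) [[301. 172.]]
```

View pics/w8.png

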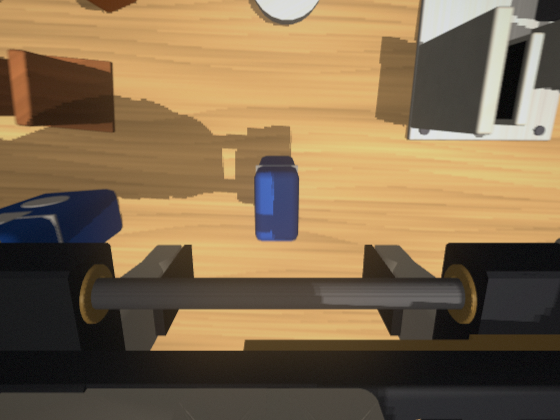

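```bash
python3 -m handwheel '[0,0,0,10, 0,-0.1,0,20, 0,-0.1,0,30, 0,-0.1,0,40, 0,-0.1,0,50, 0,-0.1,0,60, 0,-0.1,0,70, 0,-0.1,0,80, 0,-0.1,0,89.8, 2,-0.1,0,89.8]'
python3 - <<'E'
from h import *
go([.47,-.03,.078],2.5)
E
```

```text
time_s: 22.0
tcp_pos: [0.4699, -0.0298, 0.1912]
eef_rot: [-168.3, 89.8, 14.0]
contact_force: [1.0, -0.6, -0.3]
gripper_width: 0.0871
rows cm [11.32  0.03  0.02] turn -0.2 tcp [ 0.4699 -0.0298  0.1912] zyaw -177.69 j6 -18.1 F [ 1.  -0.6 -0.3] w 0.0871 t 22.0
```

```bash
python3 -m handwheel '[3,0,0,0, 6,0,0,0, 8.5,0,0,0, 10.3,0,0,0, 11.3,0,0,0, 11.3,0,0,0, 11.3,0,0,0, 11.3,0,0,0, 11.3,0,0,0, 11.3,0,0,0]'; python3 -m handwheel '[0,0,0,0, 0,0,0,0, 0,0,0,0, 0,0,0,0, 0,0,0,0, 0,0,0,0, 0,0,0,0, 0,0,0,0, 0,0,0,0, 0,0,0,0]' 5 25
python3 - <<'E'
from h import *
go(W(pc,(0,0,250)),2.5)
c=cam("wrist"); cv2.imwrite("pics/w9.png",c["image"][:,:,::-1])
c=cam("scene"); crop(c,180,100,360,260,4,"s9.png")
E
```

```text
time_s: 23.25
tcp_pos: [0.4692, -0.03, 0.0778]
eef_rot: [-163.5, 90.0, 19.0]
contact_force: [0.5, 0.1, 0.2]
gripper_width: 0.0873
time_s: 24.5
tcp_pos: [0.4691, -0.03, 0.0776]
eef_rot: [152.8, 90.0, -24.8]
contact_force: [1.2, 0.1, -0.4]
gripper_width: 0.0599
rows cm [-17.24  17.22 -10.04] turn -0.1 tcp [ 0.4691 -0.03    0.0776] zyaw -177.56 j6 -18.0 F [ 1.2  0.1 -0.4] w 0.0599 t 24.5
```

View pics/w9.png

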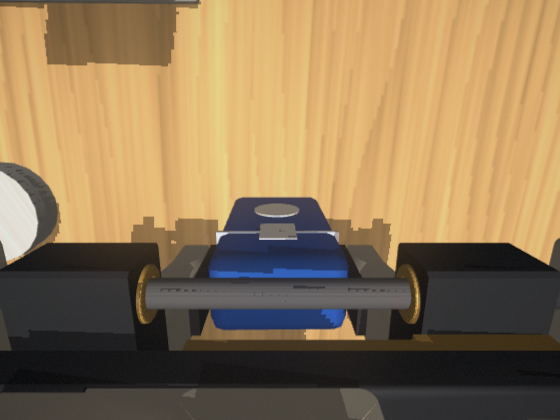

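View pics/s9.png

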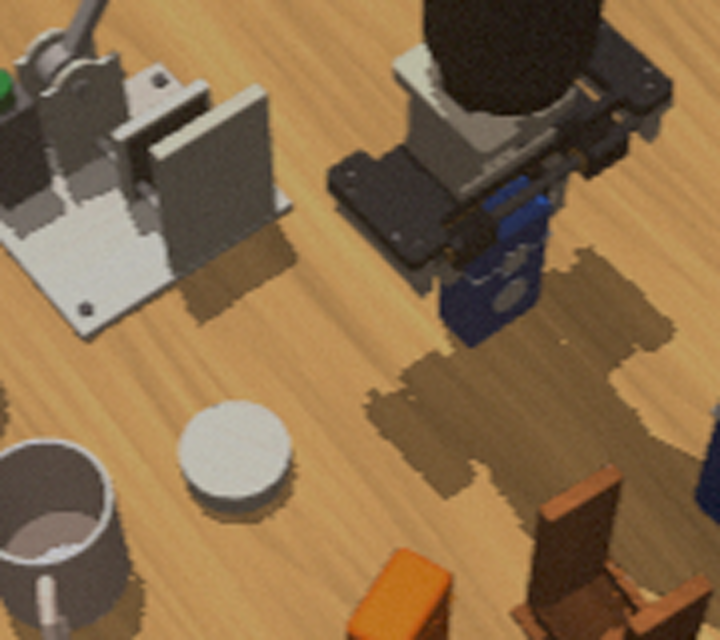

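```bash
python3 -m handwheel '[-1,0,0,0, -4,0,0,0, -8,0,0,0, -12,0,0,0, -15.5,0,0,0, -16.5,3,-1.7,0, -16.5,7,-4,0, -16.5,11,-6.4,0, -16.5,15,-8.7,0, -16.5,17.2,-10,0]'; python3 -m handwheel '[0,0,0,0, 0,0,0,0, 0,0,0,0, 0,0,0,0, 0,0,0,0, 0,0,0,0, 0,0,0,0, 0,0,0,0, 0,0,0,0, 0,0,0,0]';python3 - <<'E'
from h import *
go(W(pc,(0,0,86.6)),2.5)
c=cam("wrist"); cv2.imwrite("pics/w10.png",c["image"][:,:,::-1])
for X in [(-40,23,130),(40,23,130),(-40,35,130),(40,35,130),(-35,-23,84),(35,-23,84)]: print(X,proj(c,W(pc,X)).round())
c=cam("scene"); crop(c,150,60,290,190,5,"s10.png")
c=cam("top"); crop(c,320,145,450,285,5,"t10.png")
E
```

```text
time_s: 25.85
tcp_pos: [0.5767, -0.1994, 0.2426]
eef_rot: [2.1, 89.9, -175.5]
contact_force: [-0.7, 0.9, -1.3]
gripper_width: 0.0598
time_s: 27.1
tcp_pos: [0.5763, -0.1976, 0.2425]
eef_rot: [23.4, 90.0, -154.2]
contact_force: [-0.1, 0.7, -1.3]
gripper_width: 0.0603
rows cm [15.59  0.02 -0.04] turn -0.1 tcp [ 0.5763 -0.1976  0.2425] zyaw -177.56 j6 3.0 F [-0.1  0.7 -1.3] w 0.0603 t 27.1
(-40, 23, 130) [[324. 230.]]
(40, 23, 130) [[230. 230.]]
(-40, 35, 130) [[323. 243.]]
(40, 35, 130) [[231. 243.]]
(-35, -23, 84) [[314. 168.]]
(35, -23, 84) [[240. 168.]]
```

View pics/w10.png

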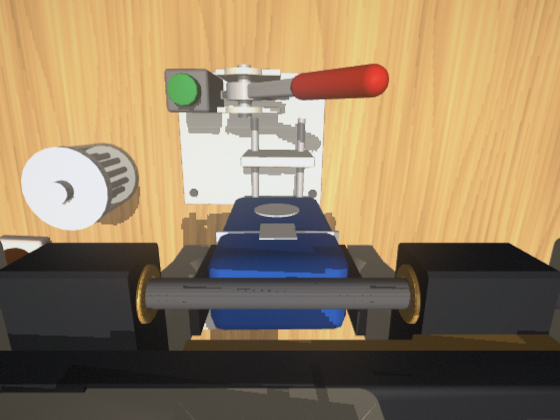

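View pics/s10.png

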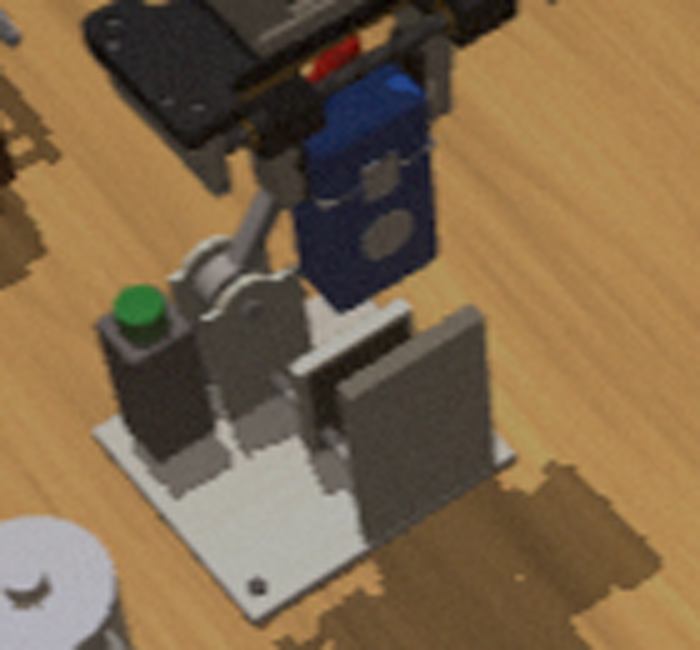

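View pics/t10.png

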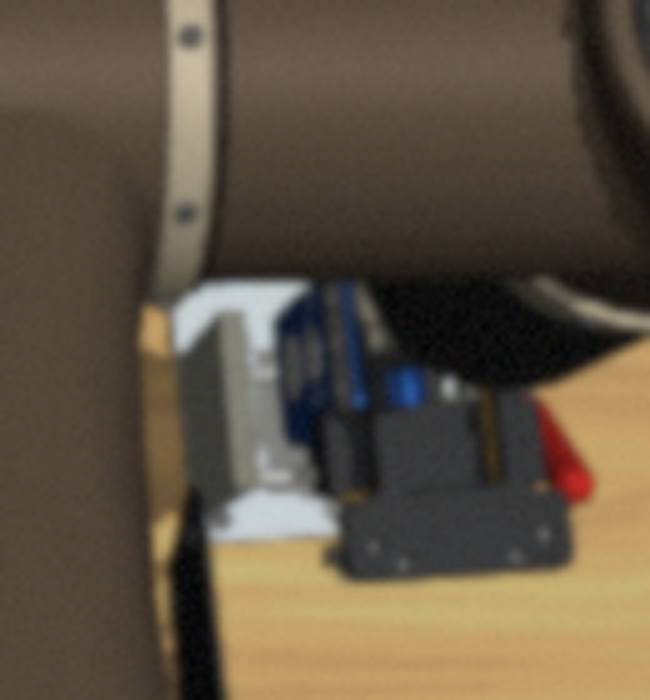

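The x alignment agrees: the spring jaw's ends are at columns 243 and 313, against a predicted 240 and 314. I'll zoom in to check y.

Run:
```python
from h import *
c=cam("wrist"); crop(c,170,50,340,220,4,"w11.png")
for X in [(-35,-23,84),(35,-23,84),(35,-33,84),(-35,-33,84),(35,-23,14),(79,-90,109),(112,-115,8),(-52,-115,8),(112,35,8),(30,-72,103),(40,0,8)]: print(X,((proj(c,W(pc,X))[0]-[169.6,49.6])*4).round())
```

```text
(-35, -23, 84) [578. 472.]
(35, -23, 84) [282. 472.]
(35, -33, 84) [281. 430.]
(-35, -33, 84) [579. 430.]
(35, -23, 14) [309. 434.]
(79, -90, 109) [ 45. 167.]
(112, -115, 8) [20. 93.]
(-52, -115, 8) [621.  93.]
(112, 35, 8) [ 61. 624.]
(30, -72, 103) [289. 258.]
(40, 0, 8) [296. 510.]
```

View pics/w11.png

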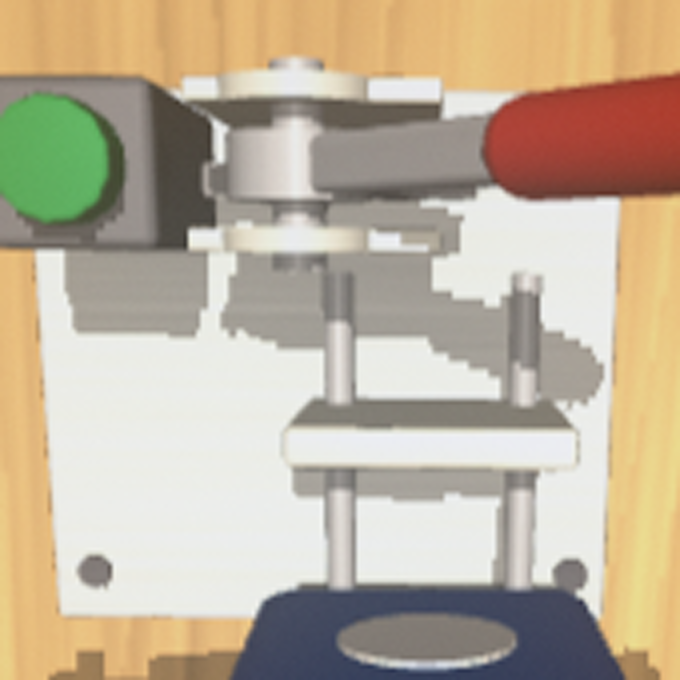

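```bash
python3 -m handwheel '[1.5,0.1,0,0, 3,0.1,0,0, 4.5,0.1,0,0, 6,0.1,0,0, 7.5,0.1,0,0, 9,0.1,0,0, 10.5,0.1,0,0, 12,0.1,0,0, 13.5,0.1,0,0, 14.6,0.1,0,0]'
python3 - <<'E'
from h import *
go(W(pc,(0,-1,85.6)),2.5)
c=cam("wrist"); cv2.imwrite("pics/w12.png",c["image"][:,:,::-1])
E
```

```text
time_s: 28.55
tcp_pos: [0.5761, -0.1986, 0.0954]
eef_rot: [-7.6, 90.0, 174.9]
contact_force: [0.5, 0.6, -1.0]
gripper_width: 0.06
rows cm [ 0.98  0.03 -0.07] turn -0.1 tcp [ 0.5761 -0.1986  0.0954] zyaw -177.56 j6 3.1 F [ 0.5  0.6 -1. ] w 0.06 t 28.55
```

View pics/w12.png

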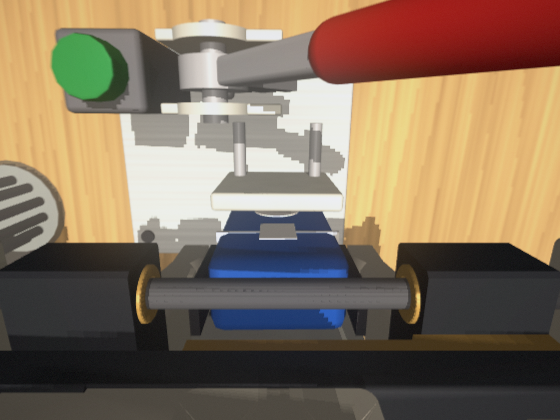

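It went into the gap with no contact force. Lowering to the base plate.

```bash
python3 -m handwheel '[0.2,0,0,0, 0.4,0,0,0, 0.6,0,0,0, 0.75,0,0,0, 0.85,0,0,0, 0.95,0,0,0, 0.95,0,0,0, 0.95,0,0,0, 0.95,0,0,0, 0.95,0,0,0]'
python3 - <<'E'
from h import *
go(W(pc,(0,-1,85.6)),2.5)
E
```

```text
time_s: 29.85
tcp_pos: [0.5764, -0.1986, 0.0871]
eef_rot: [158.3, 90.0, -19.2]
contact_force: [-0.2, -0.3, -0.5]
gripper_width: 0.0599
rows cm [ 0.15  0.02 -0.04] turn -0.1 tcp [ 0.5764 -0.1986  0.0871] zyaw -177.56 j6 3.1 F [-0.2 -0.3 -0.5] w 0.0599 t 29.85
```

```bash
python3 -m handwheel '[0.1,0,0,0, 0.15,0,0,0, 0.2,0,0,0, 0.2,0,0,0, 0.2,0,0,0, 0.2,0,0,0, 0.2,0,0,0, 0.2,0,0,0, 0.2,0,0,0, 0.2,0,0,0]'
python3 - <<'E'
from h import *
go(W(pc,(0,-1,85.6)),2.5)
E
```

```text
time_s: 31.1
tcp_pos: [0.5764, -0.1987, 0.0855]
eef_rot: [131.6, 90.0, -46.0]
contact_force: [-1.5, 0.6, 4.6]
gripper_width: 0.0597
rows cm [-0.01  0.01 -0.04] turn -0.0 tcp [ 0.5764 -0.1987  0.0855] zyaw -177.55 j6 3.1 F [-1.5  0.6  4.6] w 0.0597 t 31.1
```

The case is down on the plate with about 4.6 N of contact. Opening and lifting off.

```bash
python3 -m handwheel '[0,0,0,0, 0,0,0,0, 0,0,0,0, 0,0,0,0, 0,0,0,0, 0,0,0,0, -3,0,0,0, -7,0,0,0, -11,0,0,0, -14,0,0,0]' 8.7
python3 - <<'E'
from h import *
go(W(pc,(79,-90.5,140)),2.5)
c=cam("wrist"); cv2.imwrite("pics/w13.png",c["image"][:,:,::-1])
for X in [(-30,18,118),(30,18,118),(30,-18,118),(-30,-18,118)]: print(X,proj(c,W(pc,X)).round())
c=cam("scene"); crop(c,150,60,290,190,5,"s13.png")
E
```

```text
time_s: 32.35
tcp_pos: [0.5767, -0.1987, 0.2271]
eef_rot: [170.5, 89.9, -7.0]
contact_force: [0.1, -0.4, -1.1]
gripper_width: 0.0875
rows cm [ 8.73  8.96 -7.9 ] turn -0.1 tcp [ 0.5767 -0.1987  0.2271] zyaw -177.55 j6 3.1 F [ 0.1 -0.4 -1.1] w 0.0875 t 32.35
(-30, 18, 118) [[313. 227.]]
(30, 18, 118) [[242. 227.]]
(30, -18, 118) [[241. 185.]]
(-30, -18, 118) [[315. 185.]]
```

View pics/w13.png

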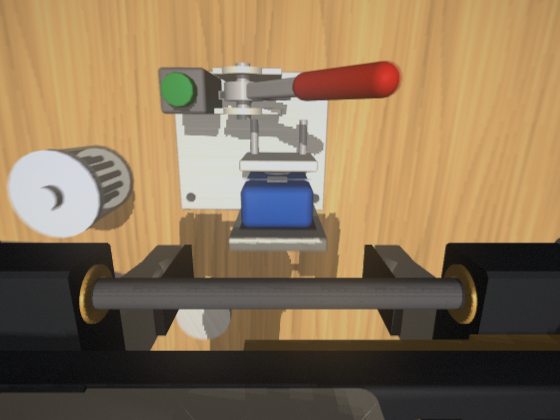

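View pics/s13.png

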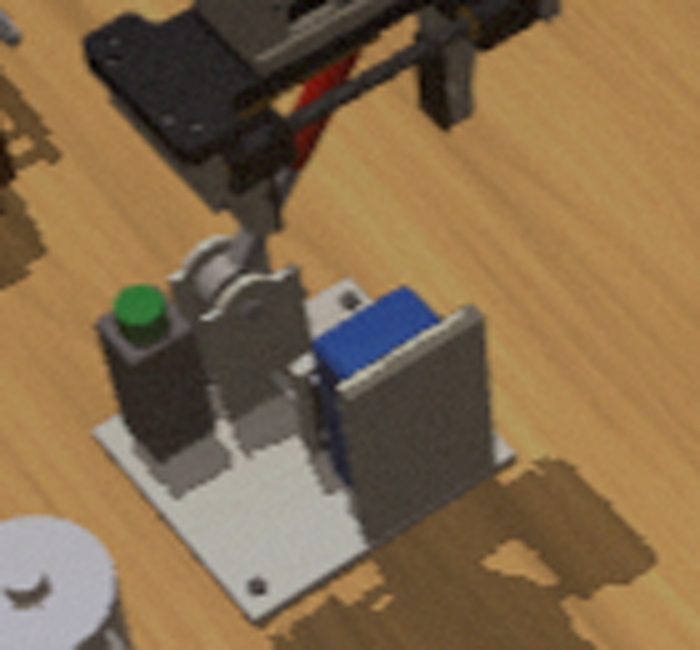

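The case stands between the jaws, with the top centred at (278,205) in the wrist view against a predicted (278,206), and the lever is still up. Next I close the fingers, turn the tool so its body stays clear of the lever, and move over the button.

```bash
python3 -m handwheel '[0,1,-1,-10, 0,2.5,-2.5,-20, 0,4,-4,-30, 0,5.5,-5,-40, 0,7,-6,-50, 0,8,-7,-60, 0,9,-7.9,-70, 0,9,-7.9,-80, 0,9,-7.9,-90, 2,9,-7.9,-90]' 0 20
python3 - <<'E'
from h import *
go(W(pc,(78.5,-91.5,109)),92.5)
c=cam("wrist"); cv2.imwrite("pics/w14.png",c["image"][:,:,::-1])
print(proj(c,W(pc,(79,-90,109))),proj(c,sensors.get_state()["tcp_pos"]))
c=cam("scene"); crop(c,140,40,280,180,5,"s14.png")
E
```

```text
time_s: 33.7
tcp_pos: [0.6599, -0.2854, 0.2057]
eef_rot: [71.3, 89.9, -16.1]
contact_force: [-0.2, 0.2, -0.2]
gripper_width: 0.0006
rows cm [ 9.67 -0.1   0.03] turn 0.1 tcp [ 0.6599 -0.2854  0.2057] zyaw -87.41 j6 100.5 F [-0.2  0.2 -0.2] w 0.0006 t 33.7
[[276.346279   209.81413614]] [[276.23360636 260.53538342]]
```

View pics/w14.png

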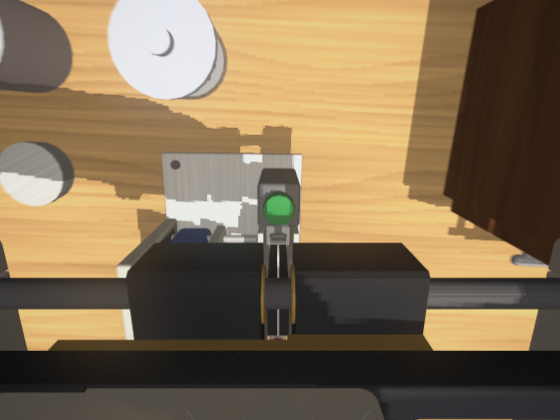

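View pics/s14.png

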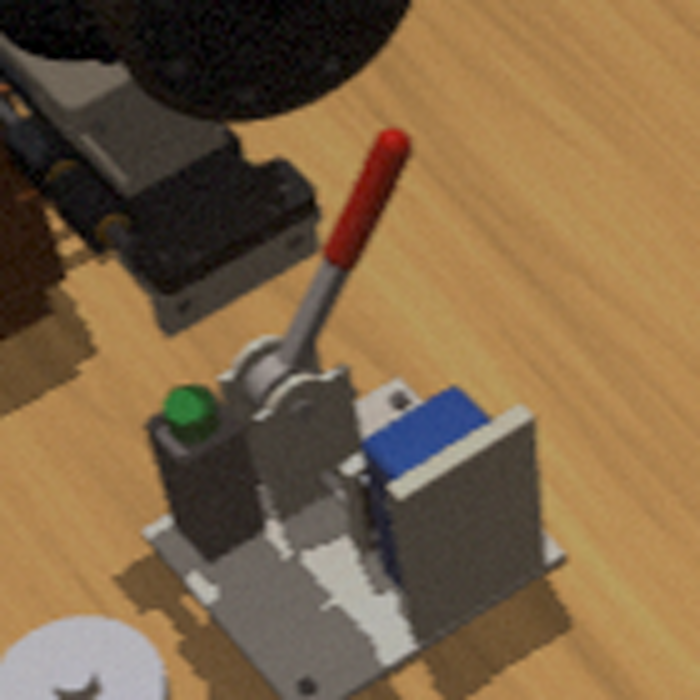

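Run:
```python
from h import *
s,t=pickle.load(open("c0.pkl","rb"))
for uv in [(480,202),(505,100),(513,212),(478,140)]:
  print(uv,[ray(t,uv,z).round(3).tolist() for z in (0,.1,.2,.3)])
for uv in [(96,128),(150,97),(150,73),(92,68)]:
  print("s",uv,[ray(s,uv,z).round(3).tolist() for z in (0,.1,.2,.3)])
```

```text
(480, 202) [[0.643, -0.475, 0.0], [0.624, -0.433, 0.1], [0.605, -0.39, 0.2], [0.587, -0.348, 0.3]]
(505, 100) [[0.909, -0.566, 0.0], [0.867, -0.516, 0.1], [0.826, -0.465, 0.2], [0.785, -0.415, 0.3]]
(513, 212) [[0.616, -0.554, 0.0], [0.599, -0.505, 0.1], [0.583, -0.456, 0.2], [0.566, -0.407, 0.3]]
(478, 140) [[0.803, -0.486, 0.0], [0.771, -0.442, 0.1], [0.738, -0.399, 0.2], [0.706, -0.356, 0.3]]
s (96, 128) [[0.816, -0.478, 0.0], [0.827, -0.389, 0.1], [0.839, -0.301, 0.2], [0.85, -0.213, 0.3]]
s (150, 97) [[0.646, -0.486, 0.0], [0.673, -0.397, 0.1], [0.7, -0.308, 0.2], [0.726, -0.219, 0.3]]
s (150, 73) [[0.602, -0.564, 0.0], [0.632, -0.468, 0.1], [0.663, -0.372, 0.2], [0.694, -0.276, 0.3]]
s (92, 68) [[0.726, -0.68, 0.0], [0.746, -0.574, 0.1], [0.765, -0.467, 0.2], [0.785, -0.361, 0.3]]
```

The oven's side is at y of about -0.48, 10 cm clear of the gripper, and the tool is centred over the button. Pressing.

```bash
python3 -m handwheel '[3,0,0,0, 6,0,0,0, 8,0,0,0, 9,0,0,0, 9.5,0,0,0, 10,0,0,0, 10.4,0,0,0, 10.7,0,0,0, 10.9,0,0,0, 10.9,0,0,0]'
python3 - <<'E'
from h import *
go(W(pc,(78.5,-91.5,100)),92.5)
c=cam("scene"); crop(c,140,40,280,180,5,"s15.png")
E
```

```text
time_s: 35.05
tcp_pos: [0.6598, -0.2854, 0.1001]
eef_rot: [59.5, 89.8, -28.0]
contact_force: [-7.6, 4.6, 19.6]
gripper_width: 0.0005
rows cm [ 0.01 -0.07  0.04] turn 0.0 tcp [ 0.6598 -0.2854  0.1001] zyaw -87.5 j6 100.3 F [-7.6  4.6 19.6] w 0.0005 t 35.05
```

View pics/s15.png

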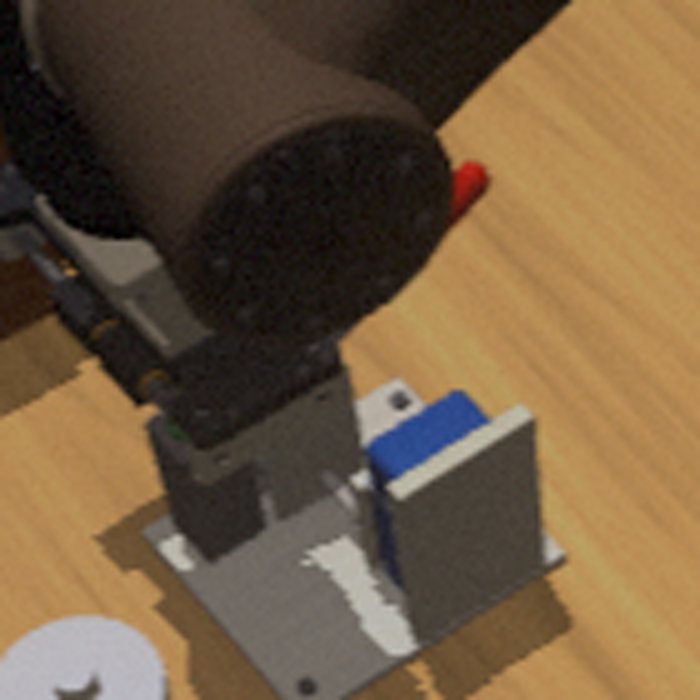

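```bash
python3 -m handwheel '[0,0,0,0, 0,0,0,0, 0,0,0,0, 0,0,0,0, 0,0,0,0, 0,0,0,0, 0,0,0,0, 0,0,0,0, 0,0,0,0, 0,0,0,0]'
python3 - <<'E'
from h import *
go(W(pc,(78.5,-91.5,100)),92.5)
s=cam("scene"); crop(s,140,40,280,180,5,"s16.png")
for th in (.48,.63,.31): print(th,[((proj(s,W(pc,(30-r*np.cos(th),-90,85+r*np.sin(th))))[0]-[139.6,39.6])*5).round() for r in (149,)])
E
```

```text
time_s: 36.35
tcp_pos: [0.6598, -0.2853, 0.1001]
eef_rot: [60.8, 89.8, -26.7]
contact_force: [-7.3, 4.2, 20.7]
gripper_width: 0.0004
rows cm [ 0.01 -0.07  0.04] turn 0.0 tcp [ 0.6598 -0.2853  0.1001] zyaw -87.5 j6 100.3 F [-7.3  4.2 20.7] w 0.0004 t 36.35
0.48 [array([481., 166.])]
0.63 [array([459., 149.])]
0.31 [array([500., 190.])]
```

View pics/s16.png

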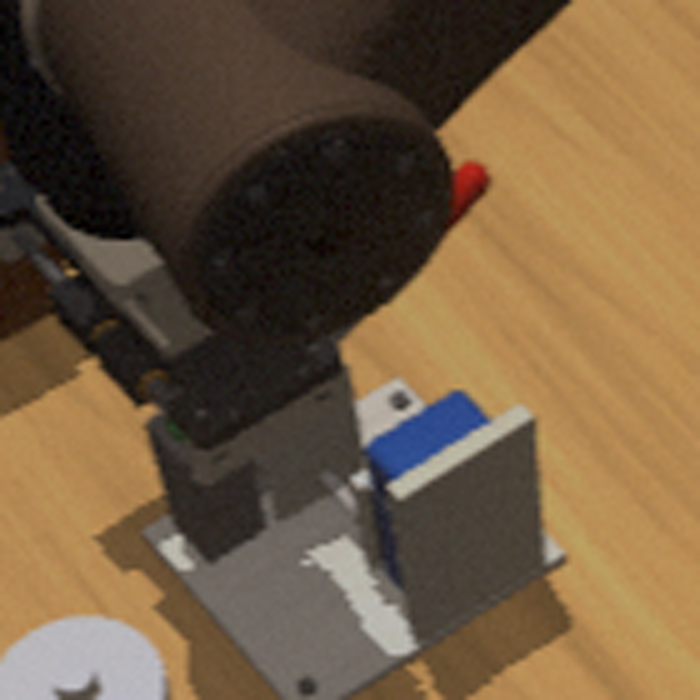

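The lever now reads about 0.48: its end is at (480,172) against a predicted (481,166). The jaw has closed on the case, so I back off straight up.

```bash
python3 -m handwheel '[-1,0,0,0, -3,0,0,0, -6,0,0,0, -9,0,0,0, -12,0,0,0, -15,0,0,0, -17,0,0,0, -18,0,0,0, -18,0,0,0, -18,0,0,0]'
python3 - <<'E'
from h import *
go(W(pc,(78.5,-91.5,100)),92.5)
s=cam("scene"); crop(s,140,40,280,180,5,"s17.png"); cv2.imwrite("pics/s17f.png",s["image"][:,:,::-1])
for th in (.48,.63,.31): print(th,[((proj(s,W(pc,(30-r*np.cos(th),-90,85+r*np.sin(th))))[0]-[139.6,39.6])*5).round() for r in (149,)])
for y in (0,5): print([((proj(s,W(pc,(x,y+dy,118)))[0]-[139.6,39.6])*5).round().tolist() for x in (-30,30) for dy in (-18,18)])
E
```

```text
time_s: 37.65
tcp_pos: [0.6587, -0.2849, 0.2747]
eef_rot: [-113.3, 89.9, 159.1]
contact_force: [0.9, -1.1, -0.3]
gripper_width: 0.0004
rows cm [17.47  0.07  0.1 ] turn -0.1 tcp [ 0.6587 -0.2849  0.2747] zyaw -87.56 j6 100.3 F [ 0.9 -1.1 -0.3] w 0.0004 t 37.65
0.48 [array([481., 166.])]
0.63 [array([459., 149.])]
0.31 [array([500., 190.])]
[[456.0, 374.0], [500.0, 420.0], [355.0, 436.0], [399.0, 483.0]]
[[462.0, 380.0], [507.0, 426.0], [361.0, 442.0], [405.0, 489.0]]
```

View pics/s17.png

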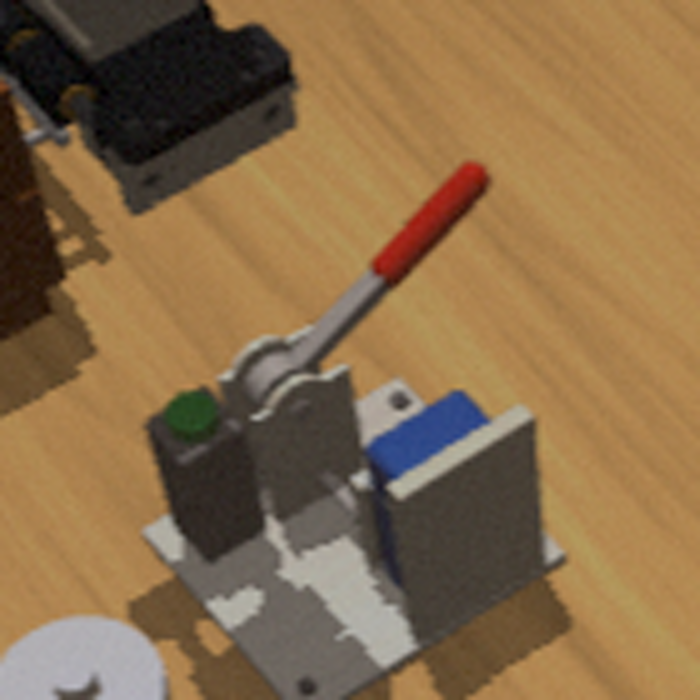

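View pics/s17f.png

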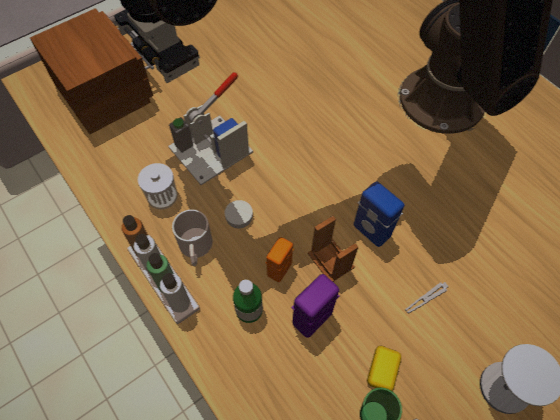

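The lever rests at about 0.48, the case stands upright against the fixed jaw, the arm is clear and the bystanders are where they started. Handing in.

```bash
python3 -c "
from plant import workorder
print(workorder.close_job())"
```

```text
the job is handed in; nothing more can be done
None
```

The job is handed in at about 38 s of the 72 s allowed, and my last picture shows the case standing upright, gripped between the jaws. `close_job` reports no verdict, so this rests on my own checks.

**What I did**
- **Lever:** I pulled the red lever to its last notch and let go. The picture matched the 0.95 rad position.
- **Case:** I took the small blue case from the organiser by its broad faces and put it down at the free spot. I then gripped it again by its narrow sides and stood it centred between the open jaws.
- **Button:** I turned the tool clear of the lever, pressed the green button to its stop (TCP at z 0.100 m, about 20 N) and held it for over 1.3 s. Then I lifted straight up.

**Last checks**
- **Lever:** its end is at (480,172) in the picture, where 0.48 rad predicts (481,166).
- **Case:** its top is up against the fixed jaw, as expected with the jaw closed.
- **Bystanders:** they look unmoved in the last scene picture.
- **Robot:** the contact force is about zero and the arm is 17 cm above the button.

**What disagreed or was not measured**
- The wrist camera put the clip 1 to 2 mm further towards its -y than my fit, so I shifted the placing by 1 mm.
- There was a sideways force of about 8 N while I pressed the button; it was gone after I backed away.
- I could not measure the jaw's grip force on the case directly.

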